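# Load the gauge pins and hover the cover plate over the block

## Robot

A 6-joint arm with a two-finger parallel gripper is mounted at the origin on the work surface. World frame = base frame: x ahead of the robot, y to its left, z up, the work surface at z = 0. Lengths are in m, angles in rad, forces in N, time in s.
With the tool pointing down it reaches from about 0.35 to 0.875 m from the base axis. Payload 4.2 kg.
Tool frame: the origin (TCP) lies on the front face of the gripper's body, between the roots of the fingers; the fingertips stand 73 mm ahead of it and the grasp point (between the pads) lies 54 mm ahead of it; z points along the fingers, y is the line along which they close (so a half turn about z gives the same grasp; the last joint's range is limited). The gripper opens to 85 mm and grips with 20 to 120 N. Pads are 22 mm wide; open, the fingers measure 114 mm over their backs; the gripper's body (76 mm by 85 mm) begins 54 mm behind the grasp point. The pads swing forward as they close: fully open they stand 13 mm farther back than shut.
Start: joints at [1.482, 0.385, 0.008, 0, -1.194, -0.259], TCP at [0.213, 0.588, 0.304] pointing down, gripper open.
Joint ranges: [-3.14, 3.14], [-1.21, 2.06], [-1.07, 1.41], [-3.16, 2.05], [-2.99, -0.16], [-3.1, 3.1]. Speed limits (rad/s): [2.79, 2.79, 3.14, 3.14, 3.14, 3.14].

## Interface

Orientations are given as a unit quaternion [x, y, z, w].
In Python, from cell import sensors, vision, job_done gives the robot as it stands.
- The arm moves only by the tool send_rows, never from a script. Its argument "moves" is a list of rows, each an object with "grip": the gripper's target within -1 to 1 (fully open at 1, half-way at 0, shut at -1); "linear": the shift along the tool's x, y, z in mm, a list of three; "rotation": the turn, a rotation vector about the tool's x, y, z in rad, a list of three. A call has exactly 10 rows; each row shifts and turns the commanded pose from where the row before left it, along the tool's axes as they then stand; what a row does not reach is not made up. A row lasts 1/12 s, in which the tool goes at most 41.7 mm and 7.16 degrees, less where a joint would pass 70% of its speed; a pose out of reach is approached as far as the arm can. A call with a gripper value outside its range is refused whole. The fingers move at their own pace and stop on an object; "force" is the grip in N (left out, the last holds). Time passes only in rows, so rows that do not move let the fingers close, or fill a call up. It gives the time, the measured TCP pose, the force and the opening at its end, in the units of the state.
- sensors.get_state(): the state, without advancing time (a new reading comes with each control period).
- vision.get_image(name): name is "side" or "top" or "wrist"; returns the picture (384x512x3 uint8, red, green, blue); there is no depth.
- vision.camera_params(name): a dict with "fx", "fy", "cx", "cy" (pixels), "pose" (4x4, takes a point from camera to world coordinates); the wrist camera has in their place "mount" (4x4, takes a point from camera to tool coordinates, whose origin is the TCP and whose axes are the flange's). Camera axes: x right, y down, z forward; pixel columns grow to the right and rows downward; lengths in m; the calibration is good to about 2 mm. A picture is of the moment at which its call begins: read the wrist's pose just before it. camera_params takes no time and is no camera call.
- job_done(): hands the job in, once; it reports no verdict.
The state is a dict: "time": time; "joint_pos": joint angles; "joint_vel": joint speeds; "joint_torque": joint torques, N m; "eef_pos": TCP position; "tcp_rot": TCP orientation; "force": force on the tool from outside, world axes, zero at the start; "torque": the same for the moment, N m; "width": opening from 0.0 (shut) to 1.0 (fully open).
Only numpy, scipy, OpenCV 4.12 (cv2) and the standard library are available. Lean on these libraries where they do the work, as an engineer would, in place of code of your own. Each camera call takes 0.05 s, during which the arm holds its last target. There are 200 camera calls.

## Task

Drop the two steel gauge pins from the wooden rack end-down into the two brass-collared wells of the black block, fully home. Then take the blue cover plate by its handle and hold it level about a centimetre above the block, its four holes centred over the block's four threaded holes so that a colleague can start the screws; never let the plate touch the block, and finish while still holding it there. Leave the jar, screwdriver, mouse and loupe where they are.

Things in the scene. Friction and masses are not known exactly. Their poses are not given: they have to be found in the camera images.
- fixture: Black rectangular block fixed to the table, 130 (its x) x 92 (its y) x 70 mm high, upright; origin at the centre of its underside on the table, z up. In its flat top: two wells for pins on its x axis and four threaded holes near its corners.
- well0 (a point): Centre of the mouth of one pin well, in the block's top face (70 mm above the table), 28 mm from the block's centre along its -x. Bore 12 mm, 62 mm deep (floor 8 mm above the table), brass collar around the mouth. Either pin may go in either well.
- well1 (a point): The same for the other pin well, 28 mm from the block's centre along its +x.
- pin_a: Loose steel gauge pin, plain round, 10 mm diameter x 60 mm long, 37 g, foot slightly chamfered; starts upright in a hole of the wooden rack, 40 mm of it showing. Origin at the centre of its lower end, z along the pin towards its upper end.
- pin_b: Second gauge pin, the same as pin_a, in another hole of the rack, 50 mm from pin_a.
- rack: Brown wooden pin rack fixed to the table, 110 (its x) x 44 (its y) x 26 mm high, with four 11.5 mm holes, 20 mm deep, in a row along its x at -37.5, -12.5, 12.5 and 37.5 mm from its centre; pin_a starts in the hole at -37.5, pin_b in that at 12.5. Origin at the centre of its underside. It may stand on the left or on the right of the block.
- cover: Loose blue cover plate, 130 (its x) x 92 (its y) x 6 mm, about 0.22 kg, lying flat on the table, with a black upright handle bar in the middle of its top: 64 mm long along the plate's x, 14 mm thick along its y, its top 40 mm above the plate's underside. Origin at the centre of the underside, z up. The plate fits the block either way round (half a turn makes no difference).
- thread0 (a point): Centre of a threaded hole's mouth (bore 8.5 mm, bright steel ring) in the block's top face, at x -52, y -33 mm in the block's frame, 70 mm above the table.
- thread1 (a point): Centre of a threaded hole's mouth (bore 8.5 mm, bright steel ring) in the block's top face, at x 52, y -33 mm in the block's frame, 70 mm above the table.
- thread2 (a point): Centre of a threaded hole's mouth (bore 8.5 mm, bright steel ring) in the block's top face, at x 52, y 33 mm in the block's frame, 70 mm above the table.
- thread3 (a point): Centre of a threaded hole's mouth (bore 8.5 mm, bright steel ring) in the block's top face, at x -52, y 33 mm in the block's frame, 70 mm above the table.
- hole0 (a point): Centre of a 14 mm through hole of the cover plate, on its underside, at x -52, y -33 mm in the plate's frame.
- hole1 (a point): Centre of a 14 mm through hole of the cover plate, on its underside, at x 52, y -33 mm in the plate's frame.
- hole2 (a point): Centre of a 14 mm through hole of the cover plate, on its underside, at x 52, y 33 mm in the plate's frame.
- hole3 (a point): Centre of a 14 mm through hole of the cover plate, on its underside, at x -52, y 33 mm in the plate's frame.
- jar: Bystander: amber jar with white lid, 48 mm diameter, 55 mm high; origin at the centre of its foot.
- driver: Bystander: screwdriver with red handle, 170 mm long, lying along its x; origin under its middle.
- mouse: Bystander: black computer mouse, 100 x 62 x 36 mm; origin at the centre of its underside.
- loupe: Bystander: small grey eyepiece loupe, 38 mm diameter, 36 mm high, standing beyond the block; origin at the centre of its foot.
Not all that is in view belongs to the job. Of the things that look like the cover, take the one that is farthest to the robot's left at the start.

How it is judged:
On the way, in this order (a step that is already met when the one before it is completed fails the run):
1. both pins stand fully home in the wells, one in each, and are let go ((((z of pin_a in the frame of fixture between 0.004 and 0.012 m and horizontal distance between pin_a and well0 below 0.004 m and angle between the z axis of pin_a and the z axis of fixture, either way round below 0.1 rad) and (z of pin_b in the frame of fixture between 0.004 and 0.012 m and horizontal distance between pin_b and well1 below 0.004 m and angle between the z axis of pin_b and the z axis of fixture, either way round below 0.1 rad)) or ((z of pin_a in the frame of fixture between 0.004 and 0.012 m and horizontal distance between pin_a and well1 below 0.004 m and angle between the z axis of pin_a and the z axis of fixture, either way round below 0.1 rad) and (z of pin_b in the frame of fixture between 0.004 and 0.012 m and horizontal distance between pin_b and well0 below 0.004 m and angle between the z axis of pin_b and the z axis of fixture, either way round below 0.1 rad))) and contact force between the fingers and pin_a below 0.3 N and contact force between the fingers and pin_b below 0.3 N), for 0.2 s.
2. the cover plate is held hovering over the block with its holes over the threaded holes (((horizontal distance between hole0 and thread0 below 0.004 m and horizontal distance between hole1 and thread1 below 0.004 m and horizontal distance between hole2 and thread2 below 0.004 m and horizontal distance between hole3 and thread3 below 0.004 m) or (horizontal distance between hole0 and thread2 below 0.004 m and horizontal distance between hole1 and thread3 below 0.004 m and horizontal distance between hole2 and thread0 below 0.004 m and horizontal distance between hole3 and thread1 below 0.004 m)) and z of cover in the frame of fixture between 0.073 and 0.09 m and angle between cover's own z axis and vertical below 0.08 rad and contact force between cover and the fingers above 2 N and contact force between cover and fixture below 0.3 N and linear speed of cover below 0.02 m/s), for 0.3 s.
At the end, for the whole second after the job is handed in: Both pins let go and home, one per well (lower end within 4 mm of its floor); plate gripped, still, level within 4.5 degrees, underside 3 to 20 mm above the block and not touching it, every hole within 4 mm horizontally of a threaded hole, either way round (all of step 1 and all of step 2); the arm keeps its last pose, push and grip.
It fails at once if the jar is moved more than 20 mm (distance of jar from where it was at the start of the episode above 0.02 m).
It fails at once if the driver is moved more than 20 mm (distance of driver from where it was at the start of the episode above 0.02 m).
It fails at once if the mouse is moved more than 20 mm (distance of mouse from where it was at the start of the episode above 0.02 m).
It fails at once if the loupe is moved more than 20 mm (distance of loupe from where it was at the start of the episode above 0.02 m).
It fails at once if the cover plate knocks against the block (more than 2 N) (contact force between cover and fixture above 2 N).
It also fails if it takes over 72 s, if anything falls off the work surface, if the arm or the gripper's body presses on something with over 40 N, if the wrist force passes 120 N, or if a joint passes its speed limit or range.

## Working session

There is one attempt and no reset: what is moved stays moved. The work goes in short steps, Python scripts to look and compute and a tool call to move; the robot and the scene stay as the last step left them, time stands still between calls to the robot, and variables do not carry over. Pictures are saved under pics/ and viewed, on a budget of 10 in all, crops included, one or two more only if the job needs it, and the job is handed in when it is done.

Besides the shell and the picture viewer there is one more tool, called after ">>>" as a command line: name --argument value ..., lists and objects as JSON in quotes. send_rows: Moves the arm, as the interface text tells. Its arguments: {"type":"object","properties":{"moves":{"type":"array"},"force":{"type":"number"}},"required":["moves"]}

```bash
mkdir -p pics; cat > h.py <<'E'
import numpy as np, cv2
from cell import sensors, vision
from scipy.spatial.transform import Rotation as R
def snap(n,f,crop=None,scale=1):
    im=vision.get_image(n)
    cv2.imwrite('pics/raw_'+f,im[:,:,::-1]); show(im,f,crop,scale); return im
def show(im,f,crop=None,scale=1):
    if crop: im=im[crop[1]:crop[3],crop[0]:crop[2]]
    cv2.imwrite('pics/'+f,cv2.resize(im,None,fx=scale,fy=scale,interpolation=cv2.INTER_CUBIC)[:,:,::-1])
def px2w(n,uv,z,st=None):
    p=vision.camera_params(n)
    if 'pose' in p: T=np.array(p['pose'])
    else:
        B=np.eye(4);B[:3,:3]=R.from_quat(st['tcp_rot']).as_matrix();B[:3,3]=st['eef_pos'];T=B@np.array(p['mount'])
    out=[]
    for u,v in uv:
        d=T[:3,:3]@np.array([(u-p['cx'])/p['fx'],(v-p['cy'])/p['fy'],1]);o=T[:3,3]
        out.append(o+d*(z-o[2])/d[2])
    return np.array(out)
E
python3 - <<'E'
from h import *
s=sensors.get_state();print(s)
snap('top','t0.png',None,1.55);snap('wrist','w0.png',None,1.55)
for n in('top','side','wrist'):print(n,vision.camera_params(n))
E
```

```text
{'time': 0.0, 'joint_pos': array([ 1.48159846e+00,  3.85547893e-01,  6.61476516e-03, -4.63641553e-04,
       -1.19399045e+00, -2.58597726e-01]), 'joint_vel': array([ 0.00026562, -0.00141445,  0.00072947,  0.00030295,  0.00118166,
        0.00088805]), 'joint_torque': array([ 8.92079624e-04, -3.92292273e+01,  1.88397413e+01,  4.18607935e+00,
       -4.66443264e-03, -5.03882461e-06]), 'eef_pos': array([0.21285533, 0.58718464, 0.30282756]), 'tcp_rot': array([ 9.84902462e-01, -1.73106797e-01, -1.24712589e-04,  1.07804211e-03]), 'force': array([ 0.24329041, -0.73215898,  0.68173737]), 'torque': array([ 0.01006548, -0.00393054,  0.00280599]), 'width': 0.9973559425604235}
top {'fx': 353.3883473120431, 'fy': 353.3883473120431, 'cx': 250.2158732102606, 'cy': 193.6152921773576, 'pose': array([[ 0.01129115, -0.99638149,  0.08424029,  0.43451007],
       [-0.99962163, -0.01336065, -0.02404344, -0.06834182],
       [ 0.02508194, -0.08393694, -0.99615535,  0.99759641],
       [ 0.        ,  0.        ,  0.        ,  1.        ]])}
side {'fx': 421.6875901021577, 'fy': 421.6875901021577, 'cx': 256.29446711754747, 'cy': 189.6189887388363, 'pose': array([[-0.99425679, -0.06366846,  0.08602193,  0.40424029],
       [-0.10616504,  0.68821297, -0.71769903,  0.74570206],
       [-0.01350661, -0.72270965, -0.69101978,  0.8613647 ],
       [ 0.        ,  0.        ,  0.        ,  1.        ]])}
wrist {'fx': 297.4474397979254, 'fy': 297.4474397979254, 'cx': 260.27226453759, 'cy': 189.52036876984948, 'mount': array([[ 9.29038933e-04, -9.54083998e-01, -2.99537747e-01,
         7.57540330e-02],
       [ 9.99999299e-01,  6.66377595e-04,  9.79035479e-04,
         3.41893937e-04],
       [-7.34476841e-04, -2.99538447e-01,  9.54083948e-01,
        -6.98333647e-02],
       [ 0.00000000e+00,  0.00000000e+00,  0.00000000e+00,
         1.00000000e+00]])}
```

View pics/t0.png

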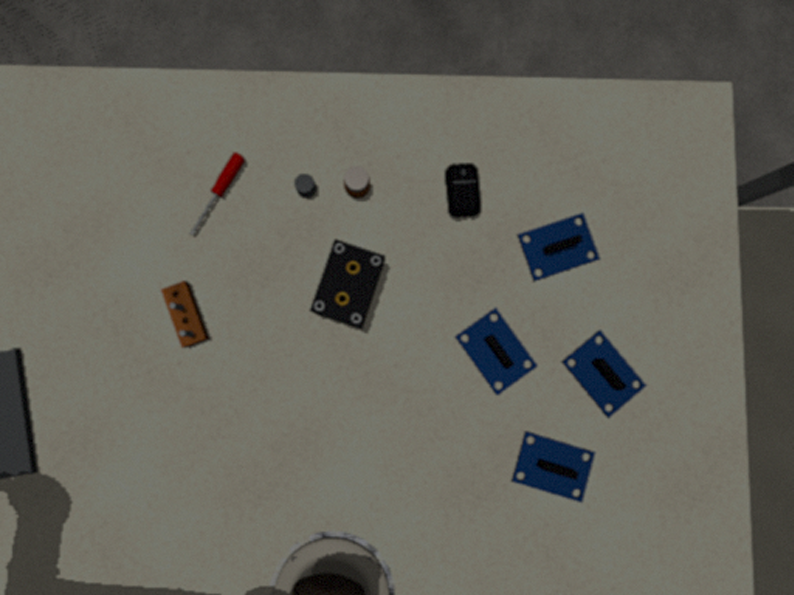

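The top view shows the block at (347,284), the rack at (186,315) and four blue plates. Of these the leftmost is at (497,351). I'll check the wrist view for one hidden at the far left.

View pics/w0.png

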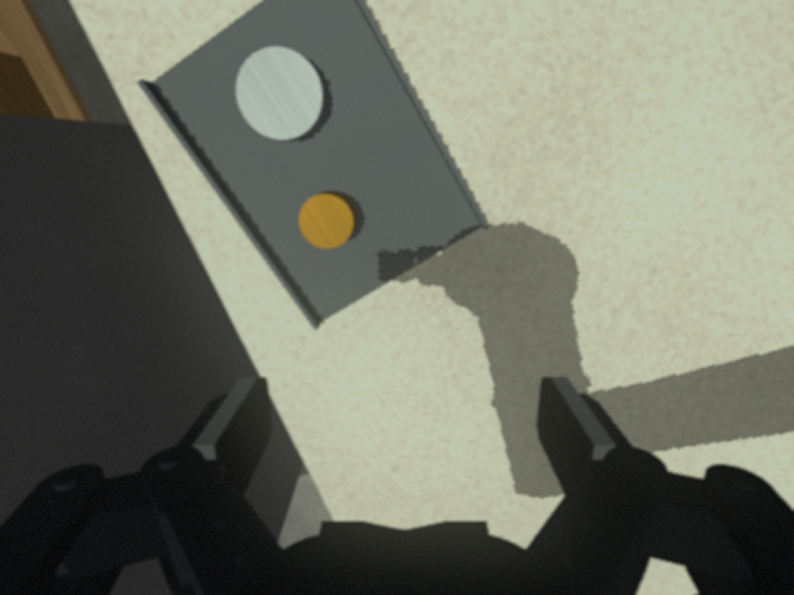

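```bash
python3 - <<'E'
from h import *
im=cv2.imread('pics/raw_t0.png')[:,:,::-1]
a=cv2.resize(im[170:290,90:250],None,fx=5,fy=5,interpolation=cv2.INTER_CUBIC)
cv2.imwrite('pics/c1.png',np.clip(a[:,:,::-1]*1.5,0,255).astype(np.uint8))
hsv=cv2.cvtColor(im,cv2.COLOR_RGB2HSV)
m=((hsv[...,0]>100)&(hsv[...,0]<130)&(hsv[...,1]>130)).astype(np.uint8)
for c in cv2.findContours(m,0,2)[0]:
    if cv2.contourArea(c)<300: continue
    r=cv2.minAreaRect(c);b=px2w('top',cv2.boxPoints(r),.006)
    e=[b[1]-b[0],b[2]-b[1]];L=[np.linalg.norm(x) for x in e];l=e[int(np.argmax(L))]
    print('plate',b.mean(0).round(4),np.round(L,4),np.degrees(np.arctan2(l[1],l[0]))%180)
print('block c',px2w('top',[(347/1.55,284/1.55)],.07),'rack',px2w('top',[(186/1.55,315/1.55)],.026))
E
```

```text
plate [ 0.2251 -0.3902  0.006 ] [0.0877 0.1287] 73.85136253861151
plate [ 0.3904 -0.4847  0.006 ] [0.0894 0.1266] 39.67091067436783
plate [ 0.4289 -0.2885  0.006 ] [0.0884 0.1257] 35.890255883912886
plate [ 0.6227 -0.4055  0.006 ] [0.1276 0.0883] 109.35843394793633
block c [[ 0.53950903 -0.02094387  0.07      ]] rack [[0.48559564 0.26327432 0.026     ]]
```

View pics/c1.png

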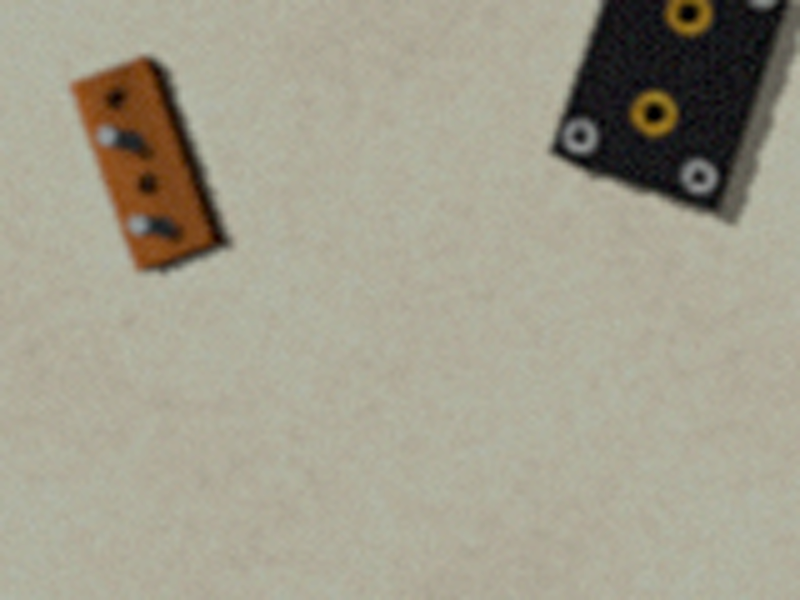

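The wrist view shows only a grey tray with discs at the far left, no plate. So the target plate is the one at (0.429,-0.289). In the crop the pin tops are at (107,136) and (138,224), and the empty rack holes at (115,97) and (148,184).

```bash
cat >> h.py <<'E'
def rig(local,meas):
    l=np.array(local)[:,:2];m=np.array(meas)[:,:2];lc=l.mean(0);mc=m.mean(0)
    a=l-lc;b=m-mc;th=np.arctan2((a[:,0]*b[:,1]-a[:,1]*b[:,0]).sum(),(a*b).sum())
    Q=np.array([[np.cos(th),-np.sin(th)],[np.sin(th),np.cos(th)]]);t=mc-Q@lc
    return t,th,np.linalg.norm(l@Q.T+t-m,axis=1)*1000
def go(target,yaw):
    "rel. move in tool axes (mm, rad) to TCP target with tool down, tool x at yaw (mod pi)"
    s=sensors.get_state();Rm=R.from_quat(s['tcp_rot']);d=np.array(target)-s['eef_pos']
    Rt=R.from_matrix(np.array([[np.cos(yaw),np.sin(yaw),0],[np.sin(yaw),-np.cos(yaw),0],[0,0,-1]]).T.T)
    print('lin in tool axes before turn',(Rm.inv().apply(d)*1000).round(1),'after turn',(Rt.inv().apply(d)*1000).round(1),'rotvec',(Rm.inv()*Rt).as_rotvec().round(4))
E
python3 - <<'E'
from h import *
c=lambda u,v:(90+u/5,170+v/5)
th=px2w('top',[(x/1.55,y/1.55) for x,y in[(340,249),(376,261),(319,306),(356,318)]],.07)
w=px2w('top',[(353/1.55,268/1.55),(342/1.55,299/1.55)],.07)
# block x+ taken toward larger world x ; image up=+x, left=+y
P=np.r_[th,w];L=[(.052,.033),(.052,-.033),(-.052,.033),(-.052,-.033),(.028,0),(-.028,0)]
t,a,r=rig(L,P);print('block',t,a,r.round(1))
pt=px2w('top',[c(107,136),c(138,224)],.066);h=px2w('top',[c(115,97),c(148,184)],.026);print(pt,h)
# order along row from near (low x): pin(138,224), hole, pin, hole. 
n=[pt[1],h[1],pt[0],h[0]]
print('rack',rig([(-.0375,0),(-.0125,0),(.0125,0),(.0375,0)],n), rig([(-.0125,0),(.0375,0)],h))
s=sensors.get_state();m=R.from_quat(s['tcp_rot']).as_matrix();print('tool x yaw',np.arctan2(m[1,0],m[0,0]))
E
```

```text
block [ 0.54056345 -0.02212081] -0.3200865875793787 [1.1 0.2 0.3 1.  0.3 0.4]
[[0.498998   0.27260011 0.066     ]
 [0.45319786 0.25455808 0.066     ]] [[0.52321141 0.28384411 0.026     ]
 [0.47583073 0.26394567 0.026     ]]
rack (array([0.4878095 , 0.26873699]), np.float64(0.39238662579997585), array([0.16539326, 0.42893024, 0.9855073 , 1.07432867])) (array([0.51104597, 0.278735  ]), np.float64(-2.74399069735713), array([0.69472715, 0.69472715]))
tool x yaw -0.34798646128150684
```

```bash
python3 - <<'E'
from h import *
go((.476,.2636,.23),.39)
E
```

```text
lin in tool axes before turn [357.7 214.4  73.4] after turn [120.3 399.4  73. ] rotvec [ 1.90e-03  6.00e-04 -7.38e-01]
```

>>> send_rows --moves '[{"grip":1,"linear":[25,15,5],"rotation":[0,0,0]},{"grip":1,"linear":[25,15,5],"rotation":[0,0,0]},{"grip":1,"linear":[25,15,5],"rotation":[0,0,0]},{"grip":1,"linear":[25,15,5],"rotation":[0,0,0]},{"grip":1,"linear":[25,15,5],"rotation":[0,0,0]},{"grip":1,"linear":[25,15,5],"rotation":[0,0,0]},{"grip":1,"linear":[25,15,5],"rotation":[0,0,0]},{"grip":1,"linear":[25,15,5],"rotation":[0,0,0]},{"grip":1,"linear":[25,15,5],"rotation":[0,0,0]},{"grip":1,"linear":[25,15,5],"rotation":[0,0,0]}]'

```text
time: 0.93
eef_pos: [0.3974, 0.36, 0.2534]
tcp_rot: [0.985, -0.173, -0.0, 0.0]
force: [0.6, 0.5, -0.7]
width: 0.998
```

>>> send_rows --moves '[{"grip":1,"linear":[27,16,6],"rotation":[0,0,0]},{"grip":1,"linear":[27,16,6],"rotation":[0,0,0]},{"grip":1,"linear":[27,16,6],"rotation":[0,0,0]},{"grip":1,"linear":[27,16,6],"rotation":[0,0,0]},{"grip":0.3,"linear":[0,0,0],"rotation":[0,0,-0.123]},{"grip":0.3,"linear":[0,0,0],"rotation":[0,0,-0.123]},{"grip":0.3,"linear":[0,0,0],"rotation":[0,0,-0.123]},{"grip":0.3,"linear":[0,0,0],"rotation":[0,0,-0.123]},{"grip":0.3,"linear":[0,0,0],"rotation":[0,0,-0.123]},{"grip":0.3,"linear":[0,0,0],"rotation":[0.002,0,-0.123]}]'

```text
time: 1.77
eef_pos: [0.4764, 0.2641, 0.2294]
tcp_rot: [0.98, 0.197, -0.001, -0.001]
force: [-0.0, -0.3, 0.0]
width: 0.649
```

```bash
python3 - <<'E'
from h import *
go((.476,.2636,.23),.39)
s=sensors.get_state();print(s['time'],s['eef_pos'],s['tcp_rot'],s['joint_vel'].round(3))
snap('wrist','w1.png',None,1.55)
E
```

```text
lin in tool axes before turn [-0.6  0.3 -0.6] after turn [-0.6  0.3 -0.6] rotvec [-0.0018  0.0009  0.006 ]
1.7667 [0.47641811 0.26414273 0.22940976] [ 9.80457592e-01  1.96728029e-01 -6.29193803e-04 -7.72054136e-04] [-9.000e-03 -1.000e-03  7.000e-03 -2.700e-02  1.000e-03  1.487e+00]
```

View pics/w1.png

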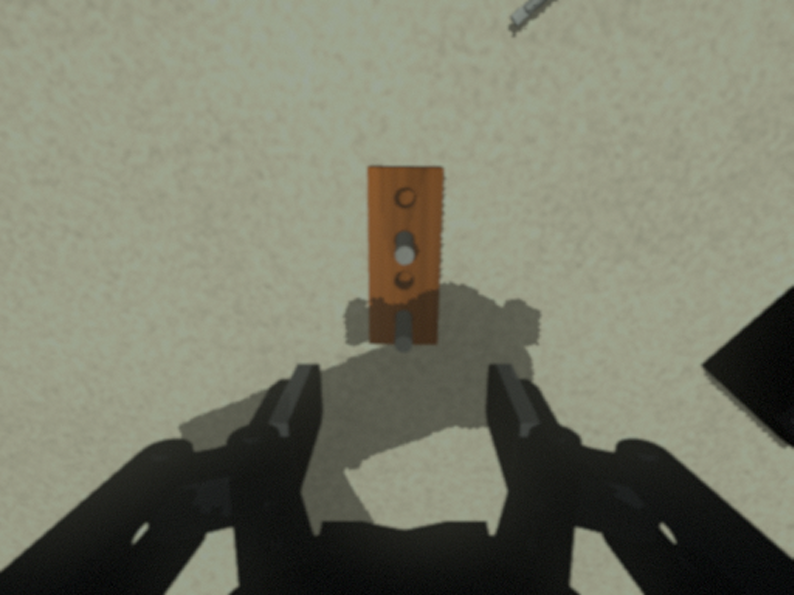

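The wrist picture shows the rack almost square to the tool, with pin tops at (404,256) and (403,343) and empty holes at (405,197) and (404,279).

```bash
python3 - <<'E'
from h import *
s={'eef_pos':[0.47641811,0.26414273,0.22940976],'tcp_rot':[9.80457592e-01,1.96728029e-01,-6.29193803e-04,-7.72054136e-04]}
q=lambda l:[(x/1.55,y/1.55) for x,y in l]
h=px2w('wrist',q([(404,279),(405,197)]),.026,s);p=px2w('wrist',q([(403,343),(404,256)]),.066,s)
c=px2w('wrist',q([(368,167),(443,167),(438,344),(370,344)]),.026,s)
print(h,p);print('corners',c,c.mean(0),np.linalg.norm(np.diff(c,axis=0),axis=1))
print(rig([(-.0125,0),(.0375,0),(-.0375,0),(.0125,0)],np.r_[h,p]))
d=h[1]-h[0];print(np.arctan2(d[1],d[0]),np.linalg.norm(d), p[1]-p[0])
S=sensors.get_state();print(S['eef_pos'],S['tcp_rot']);go((p[0][0],p[0][1],.17),np.arctan2(d[1],d[0]))
E
```

```text
[[0.47557767 0.26388754 0.026     ]
 [0.52154471 0.28254649 0.026     ]] [[0.45209264 0.25464056 0.066     ]
 [0.49731343 0.27302307 0.066     ]]
corners [[0.52891481 0.30859345 0.026     ]
 [0.5454938  0.26905029 0.026     ]
 [0.44400524 0.22691298 0.026     ]
 [0.42707265 0.26725948 0.026     ]] [0.48637163 0.26795405 0.026     ] [0.04287802 0.1098885  0.04375561]
(array([0.48663211, 0.26852442]), np.float64(0.38356185436557055), array([0.53883698, 0.13790895, 0.27916651, 0.92786758]))
0.3855995842614488 0.04960972712739107 [0.04522079 0.0183825  0.        ]
[0.4764003  0.26415599 0.22948562] [ 9.80078993e-01  1.98605263e-01 -6.03742380e-04 -8.67448632e-04]
lin in tool axes before turn [-26.   -0.6  59.5] after turn [-26.1  -0.3  59.5] rotvec [-0.0019  0.0009  0.0143]
```

>>> send_rows --force 30 --moves '[{"grip":0.3,"linear":[-13,-0.2,10],"rotation":[-0.001,0,0.006]},{"grip":0.3,"linear":[-13,-0.2,10],"rotation":[-0.001,0.001,0.008]},{"grip":0,"linear":[0,0,20],"rotation":[0,0,0]},{"grip":0,"linear":[0,0,20],"rotation":[0,0,0]},{"grip":0,"linear":[0,0,20],"rotation":[0,0,0]},{"grip":0,"linear":[0,0,15],"rotation":[0,0,0]},{"grip":0,"linear":[0,0,12],"rotation":[0,0,0]},{"grip":0,"linear":[0,0,9],"rotation":[0,0,0]},{"grip":0,"linear":[0,0,0],"rotation":[0,0,0]},{"grip":0,"linear":[0,0,0],"rotation":[0,0,0]}]'

```text
time: 2.65
eef_pos: [0.4525, 0.255, 0.1137]
tcp_rot: [0.982, 0.187, 0.0, 0.0]
force: [0.7, 0.6, -0.0]
width: 0.5
```

>>> send_rows --force 30 --moves '[{"grip":-1,"linear":[0,0,0],"rotation":[0,0,0]},{"grip":-1,"linear":[0,0,0],"rotation":[0,0,0]},{"grip":-1,"linear":[0,0,0],"rotation":[0,0,0]},{"grip":-1,"linear":[0,0,0],"rotation":[0,0,0]},{"grip":-1,"linear":[0,0,0],"rotation":[0,0,0]},{"grip":-1,"linear":[0,0,0],"rotation":[0,0,0]},{"grip":-1,"linear":[0,0,0],"rotation":[0,0,0]},{"grip":-1,"linear":[0,0,0],"rotation":[0,0,0]},{"grip":-1,"linear":[0,0,0],"rotation":[0,0,0]},{"grip":-1,"linear":[0,0,0],"rotation":[0,0,0]}]'

```text
time: 3.48
eef_pos: [0.4529, 0.2554, 0.1147]
tcp_rot: [0.982, 0.187, 0.001, -0.0]
force: [-0.6, -0.4, 5.4]
width: 0.101
```

>>> send_rows --moves '[{"grip":-1,"linear":[0,0,-8],"rotation":[0,0,0]},{"grip":-1,"linear":[0,0,-12],"rotation":[0,0,0]},{"grip":-1,"linear":[0,0,-18],"rotation":[0,0,0]},{"grip":-1,"linear":[0,0,-20],"rotation":[0,0,0]},{"grip":-1,"linear":[0,0,-20],"rotation":[0,0,0]},{"grip":-1,"linear":[0,0,-20],"rotation":[0,0,0]},{"grip":-1,"linear":[0,0,-20],"rotation":[0,0,0]},{"grip":-1,"linear":[0,0,-17],"rotation":[0,0,0]},{"grip":-1,"linear":[0,0,0],"rotation":[0,0,0]},{"grip":-1,"linear":[0,0,0],"rotation":[0,0,0]}]'

```text
time: 4.32
eef_pos: [0.4522, 0.2549, 0.2496]
tcp_rot: [0.982, 0.187, 0.001, -0.001]
force: [0.4, 0.1, -0.9]
width: 0.101
```

```bash
python3 - <<'E'
from h import *
go((.514,-.0133,.25),-.32)
print(sensors.get_state()['width'])
E
```

```text
lin in tool axes before turn [-40.9 272.2  -0.9] after turn [143.1 235.2  -0.4] rotvec [-0.0019 -0.0018  0.6958]
0.10087981219029155
```

>>> send_rows --moves '[{"grip":-1,"linear":[-4,27,0],"rotation":[0,0,0]},{"grip":-1,"linear":[-4,27,0],"rotation":[0,0,0]},{"grip":-1,"linear":[-4,27,0],"rotation":[0,0,0]},{"grip":-1,"linear":[-4,27,0],"rotation":[0,0,0]},{"grip":-1,"linear":[-4,27,0],"rotation":[0,0,0]},{"grip":-1,"linear":[-4,27,0],"rotation":[0,0,0]},{"grip":-1,"linear":[-4,27,0],"rotation":[0,0,0]},{"grip":-1,"linear":[-4,27,0],"rotation":[0,0,0]},{"grip":-1,"linear":[-4,27,0],"rotation":[0,0,0]},{"grip":-1,"linear":[-5,29,0],"rotation":[0,0,0]}]'

```text
time: 5.15
eef_pos: [0.5134, -0.0144, 0.2472]
tcp_rot: [0.982, 0.187, -0.001, -0.0]
force: [0.1, -0.2, -0.8]
width: 0.1
```

>>> send_rows --moves '[{"grip":-1,"linear":[0,0,0],"rotation":[0,0,0.1]},{"grip":-1,"linear":[0,0,0],"rotation":[0,0,0.1]},{"grip":-1,"linear":[0,0,0],"rotation":[0,0,0.1]},{"grip":-1,"linear":[0,0,0],"rotation":[0,0,0.1]},{"grip":-1,"linear":[0,0,0],"rotation":[0,0,0.1]},{"grip":-1,"linear":[0,0,0],"rotation":[0,0,0.1]},{"grip":-1,"linear":[0,0,0],"rotation":[-0.001,0,0.096]},{"grip":-1,"linear":[0,0,0],"rotation":[-0.001,-0.002,0]},{"grip":-1,"linear":[0,0,0],"rotation":[0,0,0]},{"grip":-1,"linear":[0,0,0],"rotation":[0,0,0]}]'

```text
time: 5.98
eef_pos: [0.5138, -0.0132, 0.2481]
tcp_rot: [0.987, -0.158, -0.002, 0.001]
force: [-0.8, -0.3, -0.8]
width: 0.101
```

```bash
python3 - <<'E'
from h import *
go((.514,-.0133,.25),-.32)
s=sensors.get_state();np.save('s2.npy',np.r_[s['eef_pos'],s['tcp_rot']])
snap('wrist','w2.png',(100,60,420,300),2.5)
E
```

```text
lin in tool axes before turn [ 0.3  0.1 -1.9] after turn [ 0.3  0.1 -1.9] rotvec [0.0021 0.0027 0.0021]
```

View pics/w2.png

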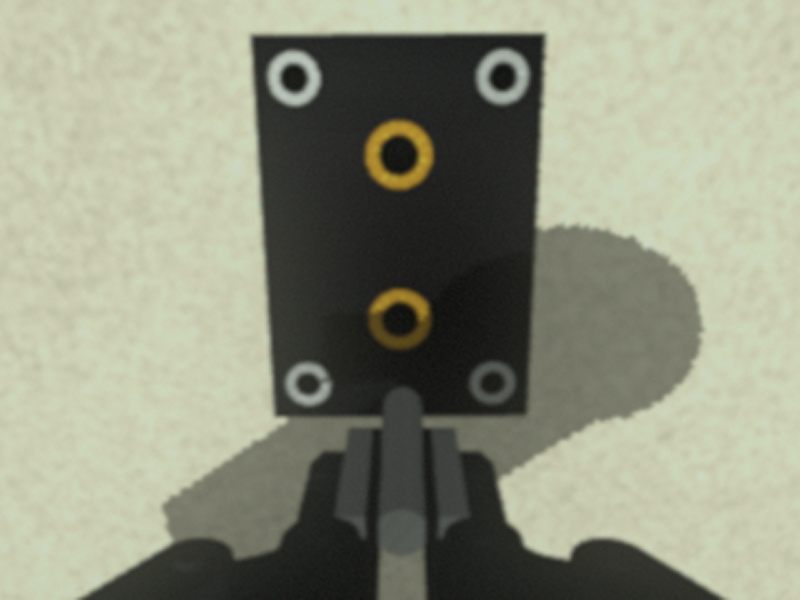

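The wrist view shows the block square-on and the pin held straight. In the crop the threads are at (294,78), (503,77), (308,384) and (493,383), the wells at (399,155) and (400,320). The pin top is at (403,532) and its foot edge at (402,388).

```bash
python3 - <<'E'
from h import *
a=np.load('s2.npy');s={'eef_pos':a[:3],'tcp_rot':a[3:]}
q=lambda l:[(100+x/2.5,60+y/2.5) for x,y in l]
P=px2w('wrist',q([(294,78),(503,77),(308,384),(493,383),(399,155),(400,320)]),.07,s)
t,th,r=rig([(.052,.033),(.052,-.033),(-.052,.033),(-.052,-.033),(.028,0),(-.028,0)],P);print('block',t,th,r.round(1))
Q=np.array([[np.cos(th),-np.sin(th)],[np.sin(th),np.cos(th)]])
W0=t+Q@[-.028,0];W1=t+Q@[.028,0];print('wells',W0,W1)
z=a[2]-.1087
m=R.from_quat(a[3:]).inv()
for n,u,zz in(('top',(403,532),z+.06),('foot edge',(402,388),z)):
    p=px2w('wrist',q([u]),zz,s)[0];print(n,p,'tool frame mm',m.apply(p-a[:3])*1000)
go((*W0,.17),th)
E
```

```text
block [ 0.53927418 -0.02211879] -0.31141764398996635 [0.1 0.1 0.1 0.2 0.1 0.2]
wells [ 0.51262097 -0.01353936] [ 0.56592738 -0.03069823]
top [ 0.51195323 -0.01361319  0.19935061] tool frame mm [-1.4470994   0.89893233 48.70608608]
foot edge [ 0.51532009 -0.01480966  0.13935061] tool frame mm [  2.28725737   0.85692387 108.69625262]
lin in tool axes before turn [-0.9  0.6 78.3] after turn [-1.1  0.8 78.3] rotvec [ 0.0019  0.0023 -0.0068]
```

>>> send_rows --moves '[{"grip":-1,"linear":[0.7,-0.2,8],"rotation":[0.001,0.001,-0.003]},{"grip":-1,"linear":[0.7,-0.1,10],"rotation":[0.001,0.001,-0.003]},{"grip":-1,"linear":[0,0,12],"rotation":[0,0,0]},{"grip":-1,"linear":[0,0,12],"rotation":[0,0,0]},{"grip":-1,"linear":[0,0,10],"rotation":[0,0,0]},{"grip":-1,"linear":[0,0,8],"rotation":[0,0,0]},{"grip":-1,"linear":[0,0,2],"rotation":[0,0,0]},{"grip":-1,"linear":[0,0,0],"rotation":[0,0,0]},{"grip":-1,"linear":[0,0,0],"rotation":[0,0,0]},{"grip":-1,"linear":[0,0,0],"rotation":[0,0,0]}]'

```text
time: 6.87
eef_pos: [0.516, -0.0132, 0.1875]
tcp_rot: [0.988, -0.156, 0.001, -0.001]
force: [0.1, 0.0, -0.5]
width: 0.1
```

```bash
python3 - <<'E'
from h import *
s=sensors.get_state();np.save('s3.npy',np.r_[s['eef_pos'],s['tcp_rot']]);print(s['eef_pos'],s['force'])
snap('wrist','w3.png',(160,140,360,290),4)
E
```

```text
[ 0.51601888 -0.01317798  0.18746827] [ 0.10024143  0.00147414 -0.4736142 ]
```

View pics/w3.png

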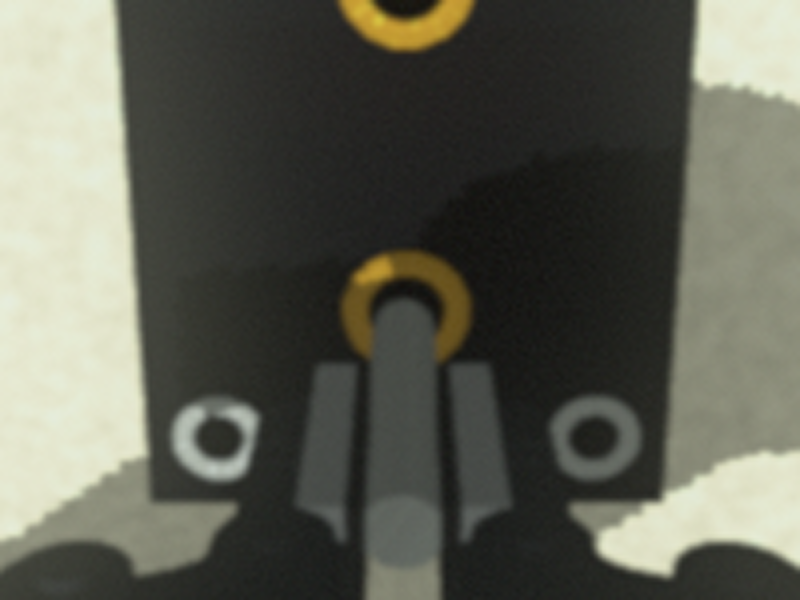

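Here the well mouth is centred at (406,310) and the pin's foot rim tops out at (403,297), with the foot about 9 mm above the block.

```bash
python3 - <<'E'
from h import *
a=np.load('s3.npy');s={'eef_pos':a[:3],'tcp_rot':a[3:]};m=R.from_quat(a[3:]).inv()
q=lambda l:[(160+x/4,140+y/4) for x,y in l]
f=lambda p:(m.apply(p-a[:3])*1000).round(2)
z=a[2]-.1087
print('well',px2w('wrist',q([(406,310)]),.07,s),f(px2w('wrist',q([(406,310)]),.07,s)[0]))
for zz in(z,z+.002):print('rim',f(px2w('wrist',q([(403,297)]),zz,s)[0]))
print('sides',f(px2w('wrist',q([(370,340)]),z+.01,s)[0]),f(px2w('wrist',q([(436,340)]),z+.01,s)[0]))
print('top',f(px2w('wrist',q([(403,532)]),z+.06,s)[0]))
print('threads near',px2w('wrist',q([(214,438),(596,438)]),.07,s).mean(0))
print(m.apply([0,0,1]))
go((*[.5126,-.0135],.17),-.3114)
E
```

```text
well [[ 0.51302566 -0.01346838  0.07      ]] [ -3.01   1.36 117.46]
rim [  2.94   0.82 108.71]
rim [  3.75   0.81 106.71]
sides [-0.13 -4.29 98.71] [-0.11  5.89 98.69]
top [-1.55  0.69 48.7 ]
threads near [ 0.4899272  -0.00584566  0.07      ]
[ 0.00214389 -0.00135188 -0.99999679]
lin in tool axes before turn [-3.2  1.4 17.5] after turn [-3.1  1.3 17.5] rotvec [-0.0015 -0.0022 -0.0022]
```

>>> send_rows --moves '[{"grip":-1,"linear":[-0.7,0.3,0],"rotation":[-0.001,-0.001,0]},{"grip":-1,"linear":[-0.6,0.2,0],"rotation":[-0.001,-0.001,0]},{"grip":-1,"linear":[0,0,2],"rotation":[0,0,0]},{"grip":-1,"linear":[0,0,2],"rotation":[0,0,0]},{"grip":-1,"linear":[0,0,2],"rotation":[0,0,0]},{"grip":-1,"linear":[0,0,2],"rotation":[0,0,0]},{"grip":-1,"linear":[0,0,3],"rotation":[0,0,0]},{"grip":-1,"linear":[0,0,3],"rotation":[0,0,0]},{"grip":-1,"linear":[0,0,0],"rotation":[0,0,0]},{"grip":-1,"linear":[0,0,0],"rotation":[0,0,0]}]'

```text
time: 7.75
eef_pos: [0.5142, -0.0134, 0.1726]
tcp_rot: [0.988, -0.156, -0.001, 0.001]
force: [0.1, -1.2, -0.6]
width: 0.107
```

>>> send_rows --moves '[{"grip":-1,"linear":[0,0,3],"rotation":[0,0,0]},{"grip":-1,"linear":[0,0,4],"rotation":[0,0,0]},{"grip":-1,"linear":[0,0,4],"rotation":[0,0,0]},{"grip":-1,"linear":[0,0,4],"rotation":[0,0,0]},{"grip":-1,"linear":[0,0,4],"rotation":[0,0,0]},{"grip":-1,"linear":[0,0,3],"rotation":[0,0,0]},{"grip":-1,"linear":[0,0,1],"rotation":[0,0,0]},{"grip":-1,"linear":[0,0,0],"rotation":[0,0,0]},{"grip":-1,"linear":[0,0,0],"rotation":[0,0,0]},{"grip":-1,"linear":[0,0,0],"rotation":[0,0,0]}]'

```text
time: 8.58
eef_pos: [0.5141, -0.0134, 0.1499]
tcp_rot: [0.988, -0.156, -0.001, 0.001]
force: [0.1, -0.4, -0.5]
width: 0.1
```

Inserted with no resistance, so I'll release it, rise, and look.

>>> send_rows --moves '[{"grip":0,"linear":[0,0,0],"rotation":[0,0,0]},{"grip":0,"linear":[0,0,0],"rotation":[0,0,0]},{"grip":0,"linear":[0,0,0],"rotation":[0,0,0]},{"grip":0,"linear":[0,0,0],"rotation":[0,0,0]},{"grip":0,"linear":[0,0,-15],"rotation":[0,0,0]},{"grip":0,"linear":[0,0,-20],"rotation":[0,0,0]},{"grip":0,"linear":[0,0,-20],"rotation":[0,0,0]},{"grip":0,"linear":[0,0,-20],"rotation":[0,0,0]},{"grip":0,"linear":[0,0,-20],"rotation":[0,0,0]},{"grip":0,"linear":[0,0,-5],"rotation":[0,0,0]}]'

```text
time: 9.42
eef_pos: [0.5157, -0.0131, 0.2533]
tcp_rot: [0.988, -0.156, 0.002, -0.0]
force: [1.0, 1.4, 0.3]
width: 0.501
```

```bash
python3 - <<'E'
from h import *
im=snap('wrist','w4.png',(160,100,360,250),4)
go((.4973,.273,.25),.384)
print(sensors.get_state()['eef_pos'])
E
```

```text
lin in tool axes before turn [-105.4 -266.6    2.7] after turn [  90.4 -272.     2.7] rotvec [-0.     -0.0044 -0.6974]
[ 0.51541524 -0.01307332  0.25272048]
```

View pics/w4.png

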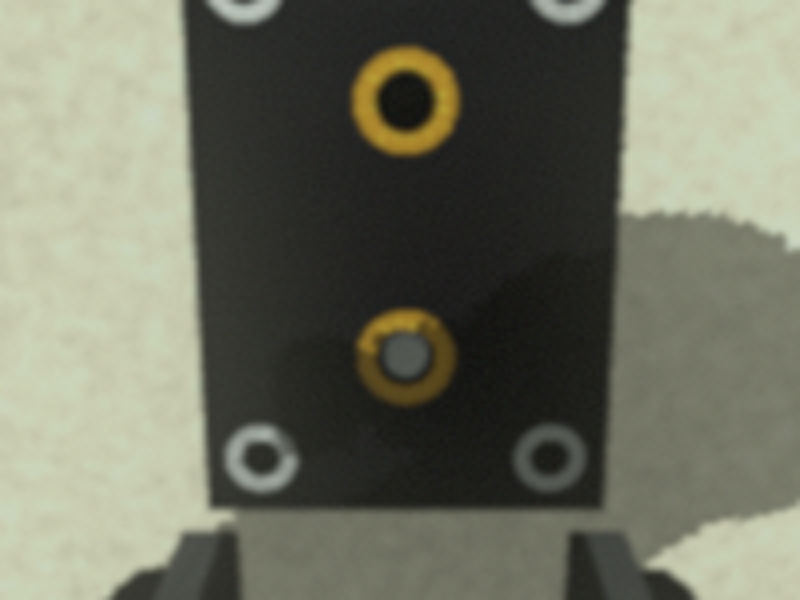

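The picture shows pin_a's top inside the near collar at (405,356), slightly below the surface, so it's home. Next is pin_b.

>>> send_rows --moves '[{"grip":0,"linear":[-10,-26,0],"rotation":[0,0,0]},{"grip":0,"linear":[-10,-26,0],"rotation":[0,0,0]},{"grip":0,"linear":[-10,-26,0],"rotation":[0,0,0]},{"grip":0,"linear":[-10,-26,0],"rotation":[0,0,0]},{"grip":0,"linear":[-11,-27,0],"rotation":[0,0,0]},{"grip":0,"linear":[-11,-27,0],"rotation":[0,0,0]},{"grip":0,"linear":[-11,-27,0],"rotation":[0,0,0]},{"grip":0,"linear":[-11,-27,0],"rotation":[0,0,0]},{"grip":0,"linear":[-11,-27,0],"rotation":[0,0,0]},{"grip":0,"linear":[-10,-27,0],"rotation":[0,0,0]}]'

```text
time: 10.3
eef_pos: [0.4956, 0.2733, 0.2481]
tcp_rot: [0.988, -0.156, -0.002, 0.001]
force: [0.9, 0.3, -0.3]
width: 0.5
```

>>> send_rows --moves '[{"grip":0,"linear":[0,0,0],"rotation":[0,0,-0.1]},{"grip":0,"linear":[0,0,0],"rotation":[0,0,-0.1]},{"grip":0,"linear":[0,0,0],"rotation":[0,0,-0.1]},{"grip":0,"linear":[0,0,0],"rotation":[0,0,-0.1]},{"grip":0,"linear":[0,0,0],"rotation":[0,0,-0.1]},{"grip":0,"linear":[0,0,0],"rotation":[0,0,-0.1]},{"grip":0,"linear":[0,0,0],"rotation":[0,-0.002,-0.097]},{"grip":0,"linear":[0,0,0],"rotation":[0,-0.002,0]},{"grip":0,"linear":[0,0,0],"rotation":[0,0,0]},{"grip":0,"linear":[0,0,0],"rotation":[0,0,0]}]'

```text
time: 11.13
eef_pos: [0.4963, 0.272, 0.2489]
tcp_rot: [0.982, 0.189, -0.003, 0.001]
force: [0.3, 0.4, -0.4]
width: 0.503
```

```bash
python3 - <<'E'
from h import *
s=sensors.get_state();go((.4968,.2731,.1145),.384)
im=snap('wrist','w5.png');b=cv2.cvtColor(im,cv2.COLOR_RGB2HSV)
# pin top: bright low-saturation blob near expected place
p=vision.camera_params('wrist');B=np.eye(4);B[:3,:3]=R.from_quat(s['tcp_rot']).as_matrix();B[:3,3]=s['eef_pos']
c=np.linalg.inv(B@p['mount'])@[.497,.273,.066,1];u,v=p['fx']*c[0]/c[2]+p['cx'],p['fy']*c[1]/c[2]+p['cy'];print(u,v)
u,v=int(u),int(v);m=(b[v-12:v+13,u-12:u+13,1]<60);print((b[v-12:v+13:2,u-12:u+13:2,1]));
E
```

```text
lin in tool axes before turn [  1.8  -0.9 134.4] after turn [  0.8  -0.9 134.4] rotvec [ 0.0006  0.0069 -0.003 ]
259.4689803622864 183.07273458045503
[[163 161 155 149  68  23  27  27  35 119 161 161 156]
 [165 160 161 148  70  27  31  28  30 102 157 159 158]
 [162 164 156 154  75  23  27  28  31  95 152 160 158]
 [157 164 162 154  58  21  19  20  25  94 134 162 162]
 [163 164 160 146  29  17  17  19  19  57 141 164 161]
 [160 166 168 135  25  19  19  19  17  40 162 160 161]
 [164 164 168 145  34  19  19  17  19  60 155 159 160]
 [159 165 162 154  72  19  17  19  29 119 160 162 161]
 [163 157 159 163 141  84  42  55 115 162 154 149 139]
 [166 154 150 138 139 147 134 140 151 160 139 133 144]
 [158 146 138 138 132 134 133 135 145 143 139 135 135]
 [128 134 142 135 121 123 140 136 119 125 131 137 138]
 [136 142 140 129 121 118 118 132 116 125 141 139 130]]
```

The pin's top sits within about 2 px of where I predicted it. I'll descend and grip.

>>> send_rows --moves '[{"grip":0,"linear":[0,0,0],"rotation":[0,0.007,-0.003]},{"grip":0,"linear":[1.2,-0.9,12],"rotation":[0,0,0]},{"grip":0,"linear":[0,0,20],"rotation":[0,0,0]},{"grip":0,"linear":[0,0,25],"rotation":[0,0,0]},{"grip":0,"linear":[0,0,25],"rotation":[0,0,0]},{"grip":0,"linear":[0,0,22],"rotation":[0,0,0]},{"grip":0,"linear":[0,0,18],"rotation":[0,0,0]},{"grip":0,"linear":[0,0,10],"rotation":[0,0,0]},{"grip":0,"linear":[0,0,2],"rotation":[0,0,0]},{"grip":0,"linear":[0,0,0],"rotation":[0,0,0]}]'

```text
time: 12.02
eef_pos: [0.4975, 0.2735, 0.1154]
tcp_rot: [0.981, 0.192, 0.0, 0.0]
force: [0.3, -1.1, 0.4]
width: 0.499
```

>>> send_rows --force 30 --moves '[{"grip":-1,"linear":[0,0,0],"rotation":[0,0,0]},{"grip":-1,"linear":[0,0,0],"rotation":[0,0,0]},{"grip":-1,"linear":[0,0,0],"rotation":[0,0,0]},{"grip":-1,"linear":[0,0,0],"rotation":[0,0,0]},{"grip":-1,"linear":[0,0,0],"rotation":[0,0,0]},{"grip":-1,"linear":[0,0,0],"rotation":[0,0,0]},{"grip":-1,"linear":[0,0,0],"rotation":[0,0,0]},{"grip":-1,"linear":[0,0,0],"rotation":[0,0,0]},{"grip":-1,"linear":[0,0,0],"rotation":[0,0,0]},{"grip":-1,"linear":[0,0,0],"rotation":[0,0,0]}]'

```text
time: 12.85
eef_pos: [0.4981, 0.274, 0.1169]
tcp_rot: [0.981, 0.192, 0.002, -0.001]
force: [-1.0, 0.0, 5.4]
width: 0.1
```

>>> send_rows --moves '[{"grip":-1,"linear":[0,0,-8],"rotation":[0,0,0]},{"grip":-1,"linear":[0,0,-12],"rotation":[0,0,0]},{"grip":-1,"linear":[0,0,-18],"rotation":[0,0,0]},{"grip":-1,"linear":[0,0,-20],"rotation":[0,0,0]},{"grip":-1,"linear":[0,0,-20],"rotation":[0,0,0]},{"grip":-1,"linear":[0,0,-20],"rotation":[0,0,0]},{"grip":-1,"linear":[0,0,-20],"rotation":[0,0,0]},{"grip":-1,"linear":[0,0,-17],"rotation":[0,0,0]},{"grip":-1,"linear":[0,0,0],"rotation":[0,0,0]},{"grip":-1,"linear":[0,0,0],"rotation":[0,0,0]}]'

```text
time: 13.68
eef_pos: [0.4971, 0.2734, 0.2513]
tcp_rot: [0.981, 0.192, 0.001, -0.001]
force: [-1.4, -0.2, -1.6]
width: 0.102
```

```bash
python3 - <<'E'
from h import *
go((.5675,-.0306,.25),-.3114)
E
```

```text
lin in tool axes before turn [-49.2 308.1   0.9] after turn [160.2 267.8   1.3] rotvec [-0.0017 -0.002   0.6972]
```

>>> send_rows --moves '[{"grip":-1,"linear":[-5,31,0],"rotation":[0,0,0]},{"grip":-1,"linear":[-5,31,0],"rotation":[0,0,0]},{"grip":-1,"linear":[-5,31,0],"rotation":[0,0,0]},{"grip":-1,"linear":[-5,31,0],"rotation":[0,0,0]},{"grip":-1,"linear":[-5,31,0],"rotation":[0,0,0]},{"grip":-1,"linear":[-5,31,0],"rotation":[0,0,0]},{"grip":-1,"linear":[-5,31,0],"rotation":[0,0,0]},{"grip":-1,"linear":[-5,31,0],"rotation":[0,0,0]},{"grip":-1,"linear":[-5,31,0],"rotation":[0,0,0]},{"grip":-1,"linear":[-4,29,0],"rotation":[0,0,0]}]'

```text
time: 14.52
eef_pos: [0.5671, -0.0321, 0.2488]
tcp_rot: [0.981, 0.192, -0.001, -0.0]
force: [0.9, 0.2, 0.3]
width: 0.105
```

>>> send_rows --moves '[{"grip":-1,"linear":[0,0,0],"rotation":[0,0,0.1]},{"grip":-1,"linear":[0,0,0],"rotation":[0,0,0.1]},{"grip":-1,"linear":[0,0,0],"rotation":[0,0,0.1]},{"grip":-1,"linear":[0,0,0],"rotation":[0,0,0.1]},{"grip":-1,"linear":[0,0,0],"rotation":[0,0,0.1]},{"grip":-1,"linear":[0,0,0],"rotation":[0,0,0.1]},{"grip":-1,"linear":[0,0,10],"rotation":[-0.001,-0.001,0.097]},{"grip":-1,"linear":[0,0,20],"rotation":[-0.001,-0.001,0]},{"grip":-1,"linear":[0,0,18],"rotation":[0,0,0]},{"grip":-1,"linear":[0,0,6],"rotation":[0,0,0]}]'

```text
time: 15.35
eef_pos: [0.5654, -0.0306, 0.1923]
tcp_rot: [0.988, -0.155, -0.005, 0.002]
force: [-0.6, -1.3, -1.3]
width: 0.098
```

>>> send_rows --moves '[{"grip":-1,"linear":[0,0,0],"rotation":[0,0,0]},{"grip":-1,"linear":[0,0,0],"rotation":[0,0,0]},{"grip":-1,"linear":[0,0,0],"rotation":[0,0,0]},{"grip":-1,"linear":[0,0,0],"rotation":[0,0,0]},{"grip":-1,"linear":[0,0,0],"rotation":[0,0,0]},{"grip":-1,"linear":[0,0,0],"rotation":[0,0,0]},{"grip":-1,"linear":[0,0,0],"rotation":[0,0,0]},{"grip":-1,"linear":[0,0,0],"rotation":[0,0,0]},{"grip":-1,"linear":[0,0,0],"rotation":[0,0,0]},{"grip":-1,"linear":[0,0,0],"rotation":[0,0,0]}]'

```text
time: 16.18
eef_pos: [0.5679, -0.0304, 0.1967]
tcp_rot: [0.988, -0.155, -0.0, 0.001]
force: [0.3, 0.4, -1.2]
width: 0.097
```

```bash
python3 - <<'E'
from h import *
s=sensors.get_state();np.save('s6.npy',np.r_[s['eef_pos'],s['tcp_rot']]);print(s['eef_pos'],s['force'])
go((.5675,-.0306,.19),-.3114)
snap('wrist','w6.png',(160,140,360,290),4)
E
```

```text
[ 0.56790731 -0.03036929  0.19668053] [ 0.27504368  0.36304352 -1.17849248]
lin in tool axes before turn [-0.3  0.3  6.7] after turn [-0.3  0.3  6.7] rotvec [0.0013 0.0008 0.0006]
```

View pics/w6.png

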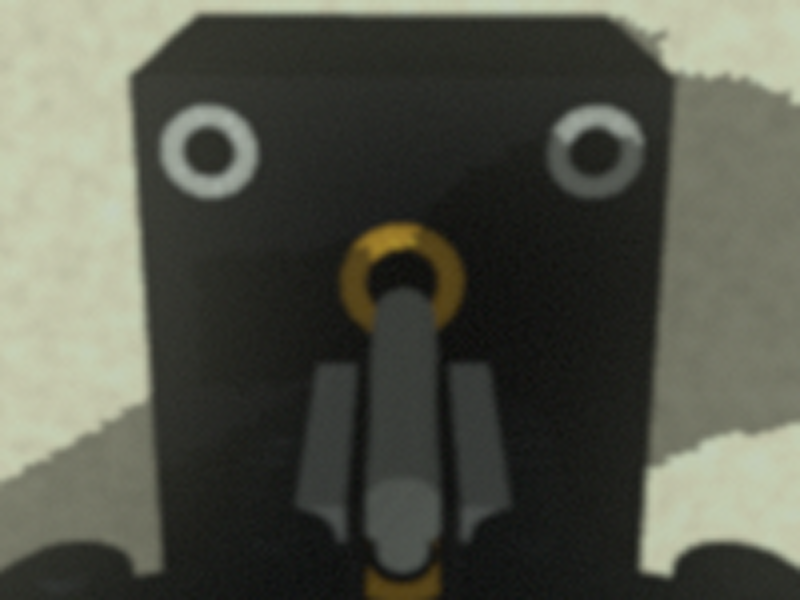

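Here the far well is centred at (403,282) and pin_b's foot rim tops out at (404,288), with its top face at (403,513).

```bash
python3 - <<'E'
from h import *
a=np.load('s6.npy');s={'eef_pos':a[:3],'tcp_rot':a[3:]};m=R.from_quat(a[3:]).inv()
q=lambda l:[(160+x/4,140+y/4) for x,y in l]
f=lambda p:(m.apply(p-a[:3])*1000).round(2)
z=a[2]-.1109
w=px2w('wrist',q([(403,282)]),.07,s)[0];print('well',w,f(w),f(np.array([.5659,-.0307,.07])))
print('rim',f(px2w('wrist',q([(404,288)]),z,s)[0]),'top',f(px2w('wrist',q([(403,513)]),z+.06,s)[0]))
E
```

```text
well [ 0.56604278 -0.03084903  0.07      ] [ -1.53   0.86 126.68] [ -1.71   0.77 126.68]
rim [  3.63   0.98 110.9 ] top [-0.46  0.69 50.9 ]
```

>>> send_rows --moves '[{"grip":-1,"linear":[-0.5,-0.1,4],"rotation":[0.001,0.001,0]},{"grip":-1,"linear":[0,0,4],"rotation":[0,0,0]},{"grip":-1,"linear":[0,0,3],"rotation":[0,0,0]},{"grip":-1,"linear":[0,0,2],"rotation":[0,0,0]},{"grip":-1,"linear":[0,0,2],"rotation":[0,0,0]},{"grip":-1,"linear":[0,0,2],"rotation":[0,0,0]},{"grip":-1,"linear":[0,0,2],"rotation":[0,0,0]},{"grip":-1,"linear":[0,0,3],"rotation":[0,0,0]},{"grip":-1,"linear":[0,0,0],"rotation":[0,0,0]},{"grip":-1,"linear":[0,0,0],"rotation":[0,0,0]}]'

```text
time: 17.07
eef_pos: [0.5674, -0.0301, 0.1744]
tcp_rot: [0.988, -0.155, -0.0, 0.0]
force: [0.4, -0.3, -0.8]
width: 0.103
```

Foot at about 0.0635, so it's in. Now I'll continue down.

>>> send_rows --moves '[{"grip":-1,"linear":[0,0,3],"rotation":[0,0,0]},{"grip":-1,"linear":[0,0,4],"rotation":[0,0,0]},{"grip":-1,"linear":[0,0,4],"rotation":[0,0,0]},{"grip":-1,"linear":[0,0,4],"rotation":[0,0,0]},{"grip":-1,"linear":[0,0,4],"rotation":[0,0,0]},{"grip":-1,"linear":[0,0,3],"rotation":[0,0,0]},{"grip":-1,"linear":[0,0,1],"rotation":[0,0,0]},{"grip":-1,"linear":[0,0,0],"rotation":[0,0,0]},{"grip":-1,"linear":[0,0,0],"rotation":[0,0,0]},{"grip":-1,"linear":[0,0,0],"rotation":[0,0,0]}]'

```text
time: 17.9
eef_pos: [0.5676, -0.0301, 0.1518]
tcp_rot: [0.988, -0.155, 0.0, 0.0]
force: [-0.1, 0.7, -1.2]
width: 0.102
```

>>> send_rows --moves '[{"grip":0,"linear":[0,0,0],"rotation":[0,0,0]},{"grip":0,"linear":[0,0,0],"rotation":[0,0,0]},{"grip":0,"linear":[0,0,0],"rotation":[0,0,0]},{"grip":0,"linear":[0,0,0],"rotation":[0,0,0]},{"grip":0,"linear":[-5,0,-15],"rotation":[0,0,0]},{"grip":0,"linear":[-5,0,-20],"rotation":[0,0,0]},{"grip":0,"linear":[-15,0,-20],"rotation":[0,0,0]},{"grip":0,"linear":[-15,0,-20],"rotation":[0,0,0]},{"grip":0,"linear":[-10,0,-20],"rotation":[0,0,0]},{"grip":0,"linear":[0,0,-5],"rotation":[0,0,0]}]'

```text
time: 18.73
eef_pos: [0.5196, -0.0144, 0.2552]
tcp_rot: [0.988, -0.154, 0.003, -0.001]
force: [0.6, 0.5, -0.2]
width: 0.501
```

```bash
python3 - <<'E'
from h import *
im=snap('wrist','w7.png',(160,60,360,210),4)
go((.4289,-.2885,.25),.626)
print(sensors.get_state()['joint_pos'].round(2))
E
```

```text
lin in tool axes before turn [ -3.7 288.9   4.1] after turn [-234.7  168.4    4.9] rotvec [ 3.000e-04 -6.600e-03 -9.356e-01]
[ 0.28  0.25 -0.32  0.   -0.99  0.98]
```

View pics/w7.png

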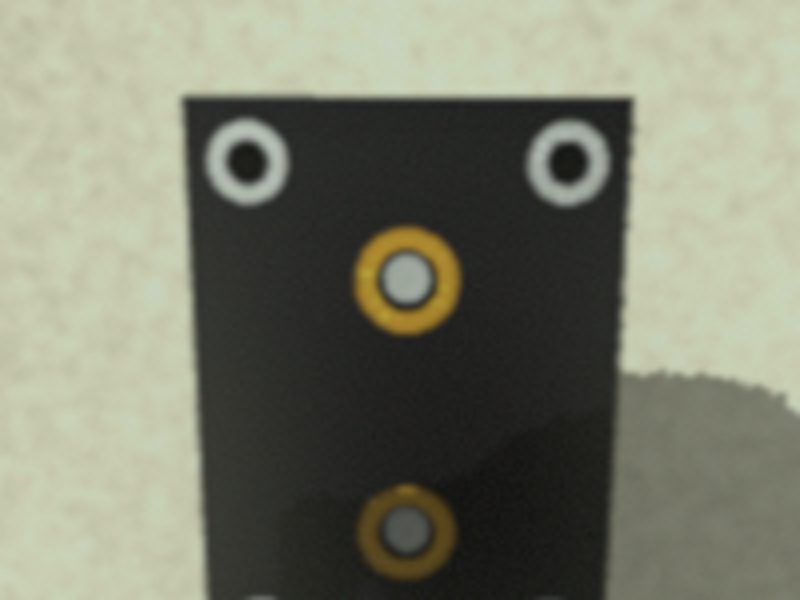

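Both pin tops sit inside their collars, at (407,279) and (407,531), just below the surface, so both are home. Next is the plate.

>>> send_rows --moves '[{"grip":0,"linear":[0,29,0],"rotation":[0,0,0]},{"grip":0,"linear":[0,29,0],"rotation":[0,0,0]},{"grip":0,"linear":[0,29,0],"rotation":[0,0,0]},{"grip":0,"linear":[0,29,0],"rotation":[0,0,0]},{"grip":0,"linear":[0,29,0],"rotation":[0,0,0]},{"grip":0,"linear":[0,29,0],"rotation":[0,0,0]},{"grip":0,"linear":[-1,29,0],"rotation":[0,0,0]},{"grip":0,"linear":[-1,29,0],"rotation":[0,0,0]},{"grip":0,"linear":[-1,29,0],"rotation":[0,0,0]},{"grip":0,"linear":[-1,28,0],"rotation":[0,0,0]}]'

```text
time: 19.62
eef_pos: [0.427, -0.2903, 0.2505]
tcp_rot: [0.988, -0.155, -0.001, -0.0]
force: [0.6, -0.1, 0.4]
width: 0.5
```

>>> send_rows --moves '[{"grip":0,"linear":[0,0,0],"rotation":[0,-0.003,-0.117]},{"grip":0,"linear":[0,0,0],"rotation":[0,-0.003,-0.117]},{"grip":0,"linear":[0,0,0],"rotation":[0,0,-0.117]},{"grip":0,"linear":[0,0,0],"rotation":[0,0,-0.117]},{"grip":0,"linear":[0,0,0],"rotation":[0,0,-0.117]},{"grip":0,"linear":[0,0,0],"rotation":[0,0,-0.117]},{"grip":0,"linear":[0,0,0],"rotation":[0,0,-0.117]},{"grip":0,"linear":[0,0,0],"rotation":[0,0,-0.117]},{"grip":0,"linear":[0,0,0],"rotation":[0,0,0]},{"grip":0,"linear":[0,0,0],"rotation":[0,0,0]}]'

```text
time: 20.45
eef_pos: [0.4277, -0.2889, 0.2508]
tcp_rot: [0.952, 0.306, -0.003, -0.002]
force: [-0.0, -0.2, -0.3]
width: 0.501
```

```bash
python3 - <<'E'
from h import *
s=sensors.get_state();np.save('s8.npy',np.r_[s['eef_pos'],s['tcp_rot']]);print(s['eef_pos'],s['force'])
snap('wrist','w8.png',(100,60,420,300),2.5)
go((.4289,-.2885,.25),.626)
E
```

```text
[ 0.42765849 -0.28891075  0.25078051] [-0.0496592  -0.21112109 -0.31582913]
lin in tool axes before turn [1.2 0.4 0.9] after turn [1.2 0.4 0.9] rotvec [-0.005   0.0049 -0.0038]
```

View pics/w8.png

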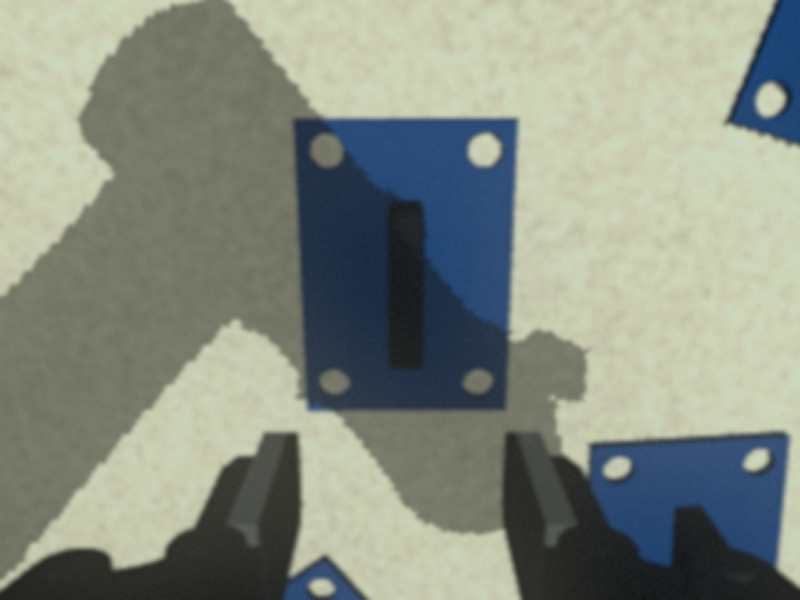

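The plate sits square under the tool. Its corners are at (294,119), (517,119), (506,409) and (308,409), with holes at (326,150), (485,150), (334,382) and (478,382).

```bash
python3 - <<'E'
from h import *
a=np.load('s8.npy');s={'eef_pos':a[:3],'tcp_rot':a[3:]}
q=lambda l:[(100+x/2.5,60+y/2.5) for x,y in l]
c=px2w('wrist',q([(294,119),(517,119),(506,409),(308,409)]),.006,s)
h=px2w('wrist',q([(326,150),(485,150),(478,382),(334,382)]),.005,s)
for n,p,x,y in(('corners',c,.065,.046),('holes',h,.052,.033)):
    t,th,r=rig([(x,y),(x,-y),(-x,-y),(-x,y)],p);print(n,t,th,r.round(2))
t,th,r=rig([(.065,.046),(.065,-.046),(-.065,-.046),(-.065,.046)],c)
hd=px2w('wrist',q([(389,203),(423,203),(423,367),(389,367)]),.04,s);print('handle',hd[:2].mean(0),hd[2:].mean(0))
go((*t,.085),th)
E
```

```text
corners [ 0.42718471 -0.29032411] 0.628074100956505 [0.52 1.03 0.48 0.88]
holes [ 0.42728488 -0.28998597] 0.6261119985159509 [0.17 0.38 0.22 0.35]
handle [ 0.45576053 -0.26948147  0.04      ] [ 0.40223491 -0.30809971  0.04      ]
lin in tool axes before turn [ -0.4   1.7 165.9] after turn [ -1.3   0.9 165.9] rotvec [-0.005   0.0049 -0.0059]
```

>>> send_rows --force 60 --moves '[{"grip":0,"linear":[0,0,0],"rotation":[-0.005,0.005,-0.004]},{"grip":0,"linear":[-1.1,0.8,15],"rotation":[0,0,0]},{"grip":0,"linear":[0,0,25],"rotation":[0,0,0]},{"grip":0,"linear":[0,0,30],"rotation":[0,0,0]},{"grip":0,"linear":[0,0,30],"rotation":[0,0,0]},{"grip":0,"linear":[0,0,25],"rotation":[0,0,0]},{"grip":0,"linear":[0,0,20],"rotation":[0,0,0]},{"grip":0,"linear":[0,0,10],"rotation":[0,0,0]},{"grip":0,"linear":[0,0,0],"rotation":[0,0,0]},{"grip":0,"linear":[0,0,0],"rotation":[0,0,0]}]'

```text
time: 21.33
eef_pos: [0.4278, -0.2903, 0.0969]
tcp_rot: [0.951, 0.309, 0.0, 0.0]
force: [-0.5, 0.2, 0.7]
width: 0.499
```

```bash
python3 - <<'E'
from h import *
print(sensors.get_state()['force']);go((.4273,-.2901,.087),.626)
E
```

```text
[-0.54814404  0.2373221   0.69357708]
lin in tool axes before turn [-0.3 -0.4  9.9] after turn [-0.3 -0.4  9.9] rotvec [ 0.0011 -0.0006  0.003 ]
```

>>> send_rows --force 60 --moves '[{"grip":0,"linear":[-0.3,-0.4,5],"rotation":[0,0,0]},{"grip":0,"linear":[0,0,5],"rotation":[0,0,0]},{"grip":0,"linear":[0,0,0],"rotation":[0,0,0]},{"grip":-1,"linear":[0,0,0],"rotation":[0,0,0]},{"grip":-1,"linear":[0,0,0],"rotation":[0,0,0]},{"grip":-1,"linear":[0,0,0],"rotation":[0,0,0]},{"grip":-1,"linear":[0,0,0],"rotation":[0,0,0]},{"grip":-1,"linear":[0,0,0],"rotation":[0,0,0]},{"grip":-1,"linear":[0,0,0],"rotation":[0,0,0]},{"grip":-1,"linear":[0,0,0],"rotation":[0,0,0]}]'

```text
time: 22.17
eef_pos: [0.4273, -0.29, 0.0873]
tcp_rot: [0.951, 0.31, 0.001, 0.001]
force: [-0.2, 1.1, 5.5]
width: 0.15
```

```bash
python3 - <<'E'
from h import *
s=sensors.get_state();m=R.from_quat(s['tcp_rot']);p=m.inv().apply(np.array([.4273,-.2901,0])-s['eef_pos'])
x=m.as_matrix()[:,0];print(s['force'],s['width'],s['eef_pos'],'plate origin in tool',p,'yaw',np.arctan2(x[1],x[0]),'tool z',m.as_matrix()[:,2])
E
```

```text
[-0.23793757  1.09694256  5.50907482] 0.14951598336564662 [ 0.42728774 -0.2900189   0.08727563] plate origin in tool [-1.42202139e-04 -8.31615793e-05  8.72755137e-02] yaw 0.6295297683694565 tool z [ 2.01845554e-03 -7.40175586e-04 -9.99997689e-01]
```

>>> send_rows --moves '[{"grip":-1,"linear":[0,0,-5],"rotation":[0,0,0]},{"grip":-1,"linear":[0,0,-10],"rotation":[0,0,0]},{"grip":-1,"linear":[0,0,-16],"rotation":[0,0,0]},{"grip":-1,"linear":[0,0,-20],"rotation":[0,0,0]},{"grip":-1,"linear":[0,0,-22],"rotation":[0,0,0]},{"grip":-1,"linear":[0,0,-22],"rotation":[0,0,0]},{"grip":-1,"linear":[0,0,-20],"rotation":[0,0,0]},{"grip":-1,"linear":[0,0,-15],"rotation":[0,0,0]},{"grip":-1,"linear":[0,0,-8],"rotation":[0,0,0]},{"grip":-1,"linear":[0,0,0],"rotation":[0,0,0]}]'

```text
time: 23.0
eef_pos: [0.4273, -0.2901, 0.2267]
tcp_rot: [0.951, 0.309, 0.002, 0.002]
force: [-0.6, 0.1, -3.3]
width: 0.157
```

```bash
python3 - <<'E'
from h import *
go((.5394,-.0221,.225),-.3114);s=sensors.get_state();print(s['width'],s['force'])
E
```

```text
lin in tool axes before turn [ 248.4 -150.7    1.9] after turn [  24.6 -289.5    1.7] rotvec [ 0.0024 -0.0049  0.9406]
0.1567202768844842 [-0.56749493  0.14855645 -3.32961125]
```

>>> send_rows --moves '[{"grip":-1,"linear":[0,0,0],"rotation":[0,0,0.05]},{"grip":-1,"linear":[0,0,0],"rotation":[0,0,0.1]},{"grip":-1,"linear":[0,0,0],"rotation":[0,0,0.12]},{"grip":-1,"linear":[0,0,0],"rotation":[0,0,0.12]},{"grip":-1,"linear":[0,0,0],"rotation":[0,0,0.12]},{"grip":-1,"linear":[0,0,0],"rotation":[0,0,0.12]},{"grip":-1,"linear":[0,0,0],"rotation":[0,0,0.12]},{"grip":-1,"linear":[0,0,0],"rotation":[0,0,0.1]},{"grip":-1,"linear":[0,0,0],"rotation":[0,-0.004,0.06]},{"grip":-1,"linear":[0,0,0],"rotation":[0,0,0.03]}]'

```text
time: 23.83
eef_pos: [0.426, -0.2896, 0.2231]
tcp_rot: [0.988, -0.156, -0.003, -0.001]
force: [-0.4, 0.4, -1.0]
width: 0.154
```

>>> send_rows --moves '[{"grip":-1,"linear":[1.5,-15,0],"rotation":[0,0,0]},{"grip":-1,"linear":[2.5,-28,0],"rotation":[0,0,0]},{"grip":-1,"linear":[3,-35,0],"rotation":[0,0,0]},{"grip":-1,"linear":[3,-38,0],"rotation":[0,0,0]},{"grip":-1,"linear":[3,-38,0],"rotation":[0,0,0]},{"grip":-1,"linear":[3,-38,0],"rotation":[0,0,0]},{"grip":-1,"linear":[3,-36,0],"rotation":[0,0,0]},{"grip":-1,"linear":[3,-30,0],"rotation":[0,0,0]},{"grip":-1,"linear":[2,-20,0],"rotation":[0,0,0]},{"grip":-1,"linear":[1,-11,0],"rotation":[0,0,0]}]'

```text
time: 24.67
eef_pos: [0.5392, -0.0202, 0.2231]
tcp_rot: [0.988, -0.154, -0.003, 0.0]
force: [1.3, -0.4, -1.6]
width: 0.151
```

>>> send_rows --moves '[{"grip":-1,"linear":[0,0,5],"rotation":[0,0,0]},{"grip":-1,"linear":[0,0,8],"rotation":[0,0,0]},{"grip":-1,"linear":[0,0,8],"rotation":[0,0,0]},{"grip":-1,"linear":[0,0,4],"rotation":[0,0,0]},{"grip":-1,"linear":[0,0,0],"rotation":[0,0,0]},{"grip":-1,"linear":[0,0,0],"rotation":[0,0,0]},{"grip":-1,"linear":[0,0,0],"rotation":[0,0,0]},{"grip":-1,"linear":[0,0,0],"rotation":[0,0,0]},{"grip":-1,"linear":[0,0,0],"rotation":[0,0,0]},{"grip":-1,"linear":[0,0,0],"rotation":[0,0,0]}]'

```text
time: 25.5
eef_pos: [0.539, -0.0224, 0.1999]
tcp_rot: [0.988, -0.155, -0.001, -0.0]
force: [0.1, 0.2, -1.2]
width: 0.153
```

```bash
python3 - <<'E'
from h import *
go((.5394,-.0221,.169),-.3114);s=sensors.get_state();np.save('s9.npy',np.r_[s['eef_pos'],s['tcp_rot']]);print(s['width'],s['force'],s['eef_pos'])
snap('wrist','w9.png',(110,40,410,265),2.6)
E
```

```text
lin in tool axes before turn [ 0.3 -0.4 30.9] after turn [ 0.3 -0.4 30.9] rotvec [-0.0002  0.0021  0.0005]
0.15322082156838704 [ 0.09358972  0.21015084 -1.19380503] [ 0.5390164  -0.02243177  0.19993476]
```

View pics/w9.png

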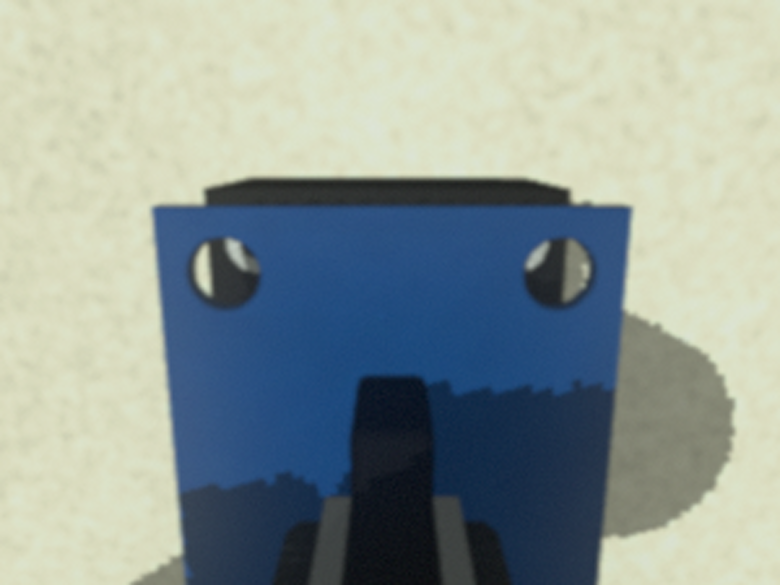

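The plate is held square over the block with far holes at (225,273) and (560,271), far corners at (154,206) and (631,206).

```bash
python3 - <<'E'
from h import *
a=np.load('s9.npy');s={'eef_pos':a[:3],'tcp_rot':a[3:]};m=R.from_quat(a[3:]).inv()
q=lambda l:[(110+x/2.6,40+y/2.6) for x,y in l]
zt=a[2]-.0873+.006
h=px2w('wrist',q([(225,273),(560,271)]),zt,s);c=px2w('wrist',q([(154,206),(631,206)]),zt,s)
th=-.3114;Q=np.array([[np.cos(th),-np.sin(th)],[np.sin(th),np.cos(th)]]);B=np.array([.5393,-.0221])
for n,p,l in(('h',h,[(.052,.033),(.052,-.033)]),('c',c,[(.065,.046),(.065,-.046)])):
    t,an,r=rig(l,p);print(n,'plate centre',t,'yaw',an,r.round(2),'span',np.linalg.norm(p[0]-p[1]),'err to block (tool mm)',(m.apply([*(B-t),0])*1000).round(2),an-th)
E
```

```text
h plate centre [ 0.53873527 -0.02352142] yaw -0.3040860037042707 [0.27 0.27] span 0.06546485663356905 err to block (tool mm) [ 0.1  -1.53  0.  ] 0.007313996295729319
c plate centre [ 0.53843243 -0.02310824] yaw -0.3100147508573473 [0.56 0.56] span 0.09087153723913978 err to block (tool mm) [ 0.52 -1.23 -0.  ] 0.0013852491426527003
```

>>> send_rows --moves '[{"grip":-1,"linear":[0.3,-1.1,2],"rotation":[0,0.002,0.002]},{"grip":-1,"linear":[0,0,4],"rotation":[0,0,0]},{"grip":-1,"linear":[0,0,5],"rotation":[0,0,0]},{"grip":-1,"linear":[0,0,5],"rotation":[0,0,0]},{"grip":-1,"linear":[0,0,4],"rotation":[0,0,0]},{"grip":-1,"linear":[0,0,2],"rotation":[0,0,0]},{"grip":-1,"linear":[0,0,0],"rotation":[0,0,0]},{"grip":-1,"linear":[0,0,0],"rotation":[0,0,0]},{"grip":-1,"linear":[0,0,0],"rotation":[0,0,0]},{"grip":-1,"linear":[0,0,0],"rotation":[0,0,0]}]'

```text
time: 26.38
eef_pos: [0.5397, -0.0214, 0.1778]
tcp_rot: [0.988, -0.156, -0.0, -0.0]
force: [-0.4, 0.6, -2.0]
width: 0.151
```

```bash
python3 - <<'E'
from h import *
go((.5395,-.0212,.169),-.3114);s=sensors.get_state();print(s['force'],s['eef_pos'])
E
```

```text
lin in tool axes before turn [-0.2 -0.1  8.8] after turn [-0.2 -0.1  8.8] rotvec [-0.0001  0.0003 -0.0013]
[-0.4211956   0.57397424 -2.01862123] [ 0.53966838 -0.02139701  0.17783651]
```

>>> send_rows --moves '[{"grip":-1,"linear":[0,0,2],"rotation":[0,0,0]},{"grip":-1,"linear":[0,0,3],"rotation":[0,0,0]},{"grip":-1,"linear":[0,0,2],"rotation":[0,0,0]},{"grip":-1,"linear":[0,0,1],"rotation":[0,0,0]},{"grip":-1,"linear":[0,0,0],"rotation":[0,0,0]},{"grip":-1,"linear":[0,0,0],"rotation":[0,0,0]},{"grip":-1,"linear":[0,0,0],"rotation":[0,0,0]},{"grip":-1,"linear":[0,0,0],"rotation":[0,0,0]},{"grip":-1,"linear":[0,0,0],"rotation":[0,0,0]},{"grip":-1,"linear":[0,0,0],"rotation":[0,0,0]}]'

```text
time: 27.22
eef_pos: [0.5396, -0.0214, 0.1697]
tcp_rot: [0.988, -0.156, -0.0, -0.0]
force: [-0.5, -0.1, -2.3]
width: 0.146
```

```bash
python3 - <<'E'
from h import *
go((.5395,-.0212,.169),-.3114);s=sensors.get_state();np.save('s10.npy',np.r_[s['eef_pos'],s['tcp_rot']]);print(s['force'],s['eef_pos'],s['width'])
a=snap('wrist','w10.png',(110,80,410,230),2.6)
b=vision.get_image('side')
p=vision.camera_params('side');c=np.linalg.inv(p['pose'])@[.54,-.022,.08,1];u=int(p['fx']*c[0]/c[2]+p['cx']);v=int(p['fy']*c[1]/c[2]+p['cy'])
A=cv2.imread('pics/w10.png');A=cv2.resize(A,(780,290),interpolation=cv2.INTER_AREA) if A.shape[0]>400 else A
S=b[max(0,v-30):v+30,u-60:u+60,::-1];S=cv2.resize(S,(600,300)) if S.size else None
S=cv2.resize(S,(600,300),interpolation=cv2.INTER_CUBIC);S=cv2.copyMakeBorder(S,0,0,0,780-600,0);A=cv2.resize(A,(780,290))
cv2.imwrite('pics/both.png',np.vstack([A,S]))
E
```

```text
lin in tool axes before turn [-0.1 -0.2  0.7] after turn [-0.1 -0.2  0.7] rotvec [ 0.0001  0.0006 -0.0014]
[-0.47740703 -0.08545133 -2.30307083] [ 0.53956599 -0.02141114  0.16968803] 0.14601889693638673
```

View pics/both.png

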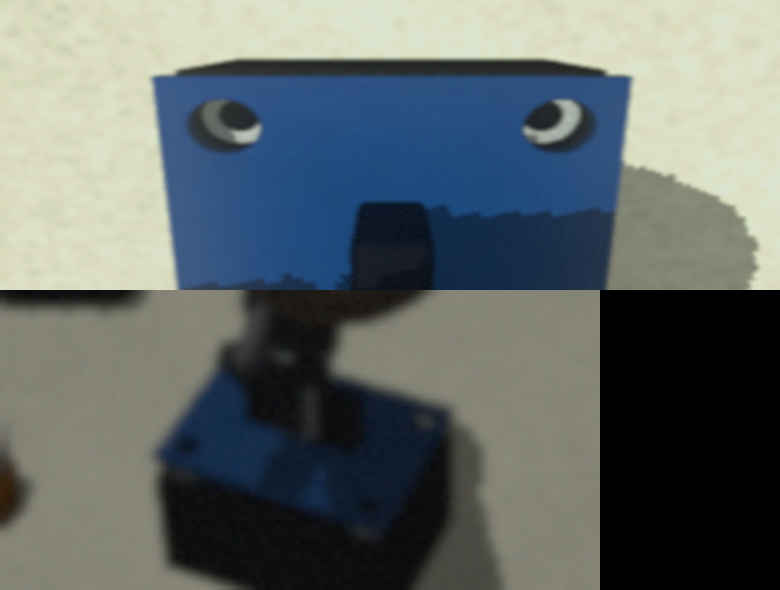

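The side view shows the plate level over the block with a gap. In the wrist strip the plate holes are at (225,125) and (560,125), with the threaded bores showing through at about (239,116) and (545,116).

```bash
python3 - <<'E'
from h import *
a=np.load('s10.npy');s={'eef_pos':a[:3],'tcp_rot':a[3:]};m=R.from_quat(a[3:]).inv()
q=lambda l:[(110+x/2.6,80+y/(290/150)) for x,y in l]
h=px2w('wrist',q([(225,125),(560,125)]),a[2]-.0873+.006,s);t=px2w('wrist',q([(239,116),(545,116)]),.07,s)
print('span',np.linalg.norm(h[0]-h[1]),np.linalg.norm(t[0]-t[1]))
th=-.3114;Q=np.array([[np.cos(th),-np.sin(th)],[np.sin(th),np.cos(th)]])
T=np.array([Q@l+[.5393,-.0221] for l in[(.052,.033),(.052,-.033)]])
for i in(0,1):print('thread(seen)-hole tool mm',(m.apply(np.r_[(t[i]-h[i])[:2],0])*1000).round(2),'thread(fit)-hole',(m.apply(np.r_[T[i]-h[i][:2],0])*1000).round(2))
E
```

```text
span 0.065503105485489 0.0668003387215242
thread(seen)-hole tool mm [-0.23 -0.7   0.  ] thread(fit)-hole [-0.22 -0.39  0.  ]
thread(seen)-hole tool mm [-0.23  0.6   0.  ] thread(fit)-hole [-0.18  0.11  0.  ]
```

Holes and threads agree within 1 mm and the gap is about 12 mm. I'll hold for a moment, then hand in.

>>> send_rows --moves '[{"grip":-1,"linear":[0,0,0.5],"rotation":[0,0,0]},{"grip":-1,"linear":[0,0,0.5],"rotation":[0,0,0]},{"grip":-1,"linear":[0,0,0],"rotation":[0,0,0]},{"grip":-1,"linear":[0,0,0],"rotation":[0,0,0]},{"grip":-1,"linear":[0,0,0],"rotation":[0,0,0]},{"grip":-1,"linear":[0,0,0],"rotation":[0,0,0]},{"grip":-1,"linear":[0,0,0],"rotation":[0,0,0]},{"grip":-1,"linear":[0,0,0],"rotation":[0,0,0]},{"grip":-1,"linear":[0,0,0],"rotation":[0,0,0]},{"grip":-1,"linear":[0,0,0],"rotation":[0,0,0]}]'

```text
time: 28.15
eef_pos: [0.5395, -0.0214, 0.1686]
tcp_rot: [0.988, -0.156, -0.0, 0.0]
force: [0.2, 0.2, -2.6]
width: 0.151
```

```bash
python3 -c "
from cell import sensors,job_done
s=sensors.get_state();print(s['eef_pos'],s['force'],s['width'],abs(s['joint_vel']).max());print(job_done())"
```

```text
[ 0.53951326 -0.02139796  0.1685724 ] [ 0.17241047  0.16691137 -2.57237961] 0.15090569222709027 0.001148178713272776
the job is handed in; nothing more can be done
None
```

I dropped both pins into the two wells. The blue plate that started farthest to the robot's left is now gripped and held level over the block, and I handed the job in at about 28 s with the arm still holding it.

- **Pins:** after release, the wrist picture showed both tops inside their collars, just below the block's top face.
- **Plate alignment:** the two far holes measured within about 1 mm of their threaded holes. The two near holes were hidden by the gripper, so I infer them from the plate's measured yaw.
- **Plate gap:** about 11 mm, worked out from the arm's height rather than measured directly.
- **Contact and steadiness:** the force reading of about -2.6 N vertical is close to the plate's weight alone, so it shows no sign of touching the block. The arm was still at hand-in.
- **Bystanders:** I never went near the jar, screwdriver, mouse or loupe, but I took no final picture of them.
- **Disagreement:** the top and wrist cameras differed by about 1 mm on the block's position; I used the wrist camera's fit.
- **Picture budget:** I viewed 12 pictures against the budget of 10; the last two were the plate alignment checks.

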